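# Shut the tote's gate and tip the stoppers into the gate corner

## Robot

A 6-joint arm with a two-finger parallel gripper is mounted at the origin on the work surface. World frame = base frame: x ahead of the robot, y to its left, z up, the work surface at z = 0. Lengths are in m, angles in degrees, forces in N, time in s.
With the tool pointing down it reaches from about 0.4 to 0.825 m from the base axis. Payload 7 kg.
Tool frame: the origin (TCP) lies midway between the tips of the shut fingers; the grasp point (between the pads) lies 19 mm behind it (r.hold_point_z is the distance from the TCP to the grasp point, in m); x points along the fingers, y is the direction in which the jaws open and shut, and the axes are right-handed (so a half turn about x gives the same grasp; the last joint's range is limited). The gripper opens to 88 mm and grips with 3 to 60 N. Pads are 19 mm wide; open, the fingers measure 130 mm over their backs; the gripper's body (78 mm by 193 mm) begins 47 mm behind the grasp point.
Start: joints at [-54.425, 20.546, 0.682, 0, -70.136, -16.507], TCP at [0.22, -0.638, 0.227] pointing down, gripper open.
Joint ranges: [-176.03, 176.03], [-82.01, 121.73], [-58.28, 71.71], [-173.87, 95.51], [-174.79, -0.11], [-173.66, 173.66]. Speed limits (degrees/s): [136.94, 136.94, 172.46, 180, 180, 180].

## Interface

Orientations are given as [roll, pitch, yaw] about the fixed x, y, z axes, in that order (R = Rz(yaw) Ry(pitch) Rx(roll)).
In Python, from plant import r, viewer, order gives the robot as it stands. The module is installed in compiled form; this text tells all that it offers.
- The arm moves only by the shell command python3 -m creep 'ROWS' [FORCE]. ROWS is JSON, a list of rows, each an object of numbers: "ax", "ay", "az": the turn, a rotation vector about the tool's x, y, z in degrees; "tx", "ty", "tz": the shift along the tool's x, y, z in m; "fingers": the finger opening in m, from 0 to 0.0876. A call has 1 to 5 rows; each row is the pose to reach, as a shift and turn from the pose commanded when the call began, along the tool's axes at that moment; what a row does not reach only later rows make up. A row lasts 1/10 s, in which the tool goes at most 50 mm and 8.59 degrees, less where a joint would pass 70% of its speed; a pose out of reach is approached as far as the arm can. A call with a gripper value outside its range is refused whole. The fingers move at their own pace and stop on an object; FORCE is the grip in N (left out, the last holds). Time passes only in rows, so rows that repeat a pose let the fingers close. It gives the time, the measured TCP pose, the force and the opening at its end, in the units of the state.
- r.get_state(): the state, without advancing time (a new reading comes with each control period).
- viewer.capture(name): name is "side" or "top" or "wrist"; returns a dict with "pixels" (420x560x3 uint8, blue, green, red), "depth" (420x560 float32, m along the optical axis (not along the pixel's ray), 0 where there is no reading), "fx", "fy", "cx", "cy" (pixels), "k1" (the pictures are not rectified: a ray, as slopes to the right and down, at radius r is drawn at 1 + k1 r^2 times it, then the intrinsics apply), "rvec" (rotation vector, rad) and "tvec" (3), from world to camera coordinates, as OpenCV has them; the wrist camera has in their place "T_tool_cam" (4x4, takes a point from camera to tool coordinates, whose origin is the TCP and whose axes are the tool frame's). Camera axes: x right, y down, z forward; pixel columns grow to the right and rows downward; lengths in m; the calibration is good to about 2 mm. A picture is of the moment at which its call begins: read the wrist's pose just before it.
- order.close_job(): hands the job in, once; it reports no verdict.
The state is a dict: "time_s": time; "joints": joint angles; "qd": joint speeds; "joint_torque": joint torques, N m; "tcp_pos": TCP position; "eef_rot": TCP orientation; "contact_force": force on the tool from outside, world axes, zero at the start; "moment": the same for the moment, N m; "gripper_width": finger opening in m.
Only numpy, scipy, OpenCV 4.12 (cv2) and the standard library are available. Lean on these libraries where they do the work, as an engineer would, in place of code of your own. Each camera call takes 0.05 s, during which the arm holds its last target.

## Task

On the lab bench stands a small grey tote with an arched handle and three loose white stoppers in it. Push the raised gate in its corner fully down while the tote stands on the bench, then pick the tote up by the handle and tip it, gate corner lowest, until all three stoppers have slid together into that corner. Finish still holding the tote tipped and steady, clear of the bench and with the stoppers in the corner; do not disturb the other things on the bench.

Things in the scene. Friction and masses are not known exactly. Their poses are not given: they have to be found in the camera images.
- tote: Open grey plastic tote, loose, about 0.5 kg with everything in it (varies), 220 long (its x) x 150 wide (its y), walls 50 high, walls and floor 4 thick. Origin: centre of its underside, z up. An aluminium arch spans it at mid length: two uprights outside the long walls and a straight level bar along y, 16 wide (x) x 20 high (z), 162 long, from 105 to 125 above the underside. The gate is in the -x end wall, at its -y end. The tote's -x end faces roughly towards the robot.
- handle (a point): Centre of the handle bar, 115 straight above the tote's origin; the bar runs along y, is gripped across x, 16 wide.
- gate (a joint): Height of the aluminium drop gate above its shut position, m: 0 is fully shut, 0.038 fully raised; starts between 0.022 and 0.036. It slides straight along the tote's z, stays where it is left by friction (about 3 N to push) and stops dead at 0. It covers a 45 wide opening in the end wall, at the corner; a stopper could slide out under the raised gate.
- gate_tab (a point): Centre of the top face of the gate's flat press tab, which rides up and down with the gate. The tab is 24 (x) x 53 (y) x 8 high; this point is 60 above the tote's underside when the gate is shut (tote frame x -106, y -48.5). Nothing stands above it; the wall tops are 10 below it when shut.
- gate_corner (a point): The inside corner of the tote beside the gate, at floor level: tote frame x -106, y -71, z 4.
- stopper0 (a point): Middle of one of three identical loose white stoppers: round, tapered, 18 to 25 in diameter, 22 high, 15 g, of slippery plastic (sliding friction about 0.15 on the tote, so they slide on the bare floor once it slopes by some 10 degrees, and along a wall into a corner once the tote is tipped some 20 degrees straight towards that corner; more is surer). Starts standing in the tote.
- stopper1 (a point): Middle of one of three identical loose white stoppers: round, tapered, 18 to 25 in diameter, 22 high, 15 g, of slippery plastic (sliding friction about 0.15 on the tote, so they slide on the bare floor once it slopes by some 10 degrees, and along a wall into a corner once the tote is tipped some 20 degrees straight towards that corner; more is surer). Starts standing in the tote.
- stopper2 (a point): Middle of one of three identical loose white stoppers: round, tapered, 18 to 25 in diameter, 22 high, 15 g, of slippery plastic (sliding friction about 0.15 on the tote, so they slide on the bare floor once it slopes by some 10 degrees, and along a wall into a corner once the tote is tipped some 20 degrees straight towards that corner; more is surer). Starts standing in the tote.
- dropper: Bystander: amber dropper bottle, 42 across, 94 high, standing beside the tote on its +y side. Origin: centre of its underside.
- beaker: Bystander: glass beaker, 66 across, 85 high, standing beside the tote on its -y side. Origin: centre of its underside.
- flask: Bystander: glass flask, 90 across, 210 high. Origin: centre of its underside.
- cylinder: Bystander: glass measuring cylinder, foot 70 across, 205 high. Origin: centre of its underside.
- carton: Bystander: small carton, 60 x 90 x 45 high. Origin: centre of its underside.
- marker: Bystander: marker pen, 130 long (x), 14 thick, lying. Origin: centre of its underside.
- flat_tray: Bystander: empty flat steel tray, 80 x 160 x 22 high, without handle. Origin: centre of its underside.

How it is judged:
By the outcome, as a careful person would: the job done as asked, in the order asked, and still so for the second after the job is handed in, while the arm keeps its last pose, push and grip.
It also fails if it takes over 43 s, if anything falls off the work surface, if the arm or the gripper's body presses on something with over 40 N, if the wrist force passes 120 N, or if a joint passes its speed limit or range.

## Working session

There is one attempt and no reset: what is moved stays moved. The work goes in short steps, Python scripts to look and compute and a shell command to move; the robot and the scene stay as the last step left them, time stands still between calls to the robot, and variables do not carry over. Pictures are saved under pics/ and viewed, and the job is handed in when it is done.

```bash
mkdir -p pics
cat > h.py <<'E'
import numpy as np, cv2, pickle
from plant import r, viewer, order
from scipy.spatial.transform import Rotation as R
def cap(n,fn=None):
    s=r.get_state(); c=viewer.capture(n); c['state']=s
    if fn:
        cv2.imwrite('pics/%s.png'%fn,c['pixels']); pickle.dump(c,open('pics/%s.pkl'%fn,'wb'))
    return c
def cloud(c):
    h,w=c['depth'].shape
    u,v=np.meshgrid(np.arange(w),np.arange(h))
    K=np.array([[c['fx'],0,c['cx']],[0,c['fy'],c['cy']],[0,0,1]])
    xd=(u-c['cx'])/c['fx'];yd=(v-c['cy'])/c['fy']
    x,y=xd.copy(),yd.copy()
    for _ in range(20):
        f=1+c['k1']*(x*x+y*y); x=xd/f;y=yd/f
    d=c['depth']; P=np.stack([x*d,y*d,d],-1)
    if 'rvec' in c:
        Rm=cv2.Rodrigues(np.array(c['rvec'],float))[0]
        W=(P-np.array(c['tvec']).ravel())@Rm
    else:
        T=np.array(c['T_tool_cam']); s=c['state']
        Rt=R.from_euler('xyz',s['eef_rot'],degrees=True).as_matrix()
        W=(P@T[:3,:3].T+T[:3,3])@Rt.T+np.array(s['tcp_pos'])
    W[d<=0]=np.nan
    return W
E
python3 - <<'E'
from h import *
print(r.get_state(), r.hold_point_z)
for n in('top','side','wrist'):
    cap(n,n+'0')
E
```

```text
{'time_s': 0.0, 'joints': array([-5.44263357e+01,  2.05909990e+01,  6.33518313e-01, -2.16102233e-02,
       -7.01367287e+01, -1.65067668e+01]), 'qd': array([ 0.00713404,  0.06397116, -0.06818437,  0.00425026, -0.09047008,
        0.09579524]), 'joint_torque': array([-3.16729136e-03, -5.82723498e+01,  2.93035322e+01,  6.99691236e+00,
        6.65183121e-03, -1.39541976e-04]), 'tcp_pos': array([ 0.22031773, -0.63750039,  0.225621  ]), 'eef_rot': array([ 94.339675  ,  89.90362436, 113.39921312]), 'contact_force': array([-0.71142571,  0.07209595,  0.46104027]), 'moment': array([ 0.00689332,  0.04957188, -0.01169112]), 'gripper_width': 0.08785288581921726} 0.0188
```

View pics/top0.png

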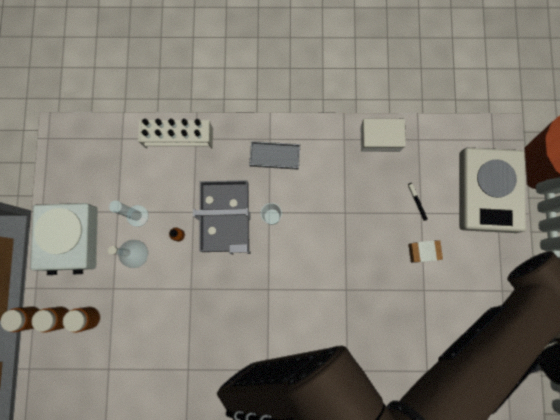

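View pics/side0.png

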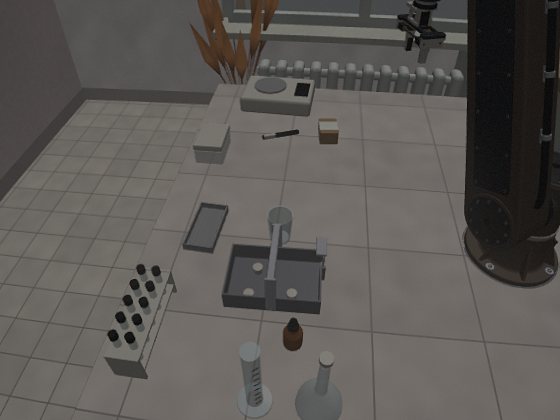

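View pics/wrist0.png

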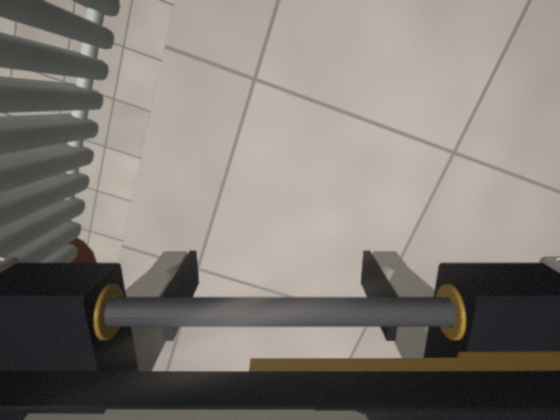

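The top view shows the tote at about (224,217), the handle bar along row 212, the gate tab at (238,248), the dropper at (177,234) and the beaker at (272,214). The side view agrees, with the tab at (321,246).

Run:
```python
from h import *
for n in('top0','side0'):
    c=pickle.load(open('pics/%s.pkl'%n,'rb')); W=cloud(c)
    print(n,c['fx'],c['k1'],'cam',(-cv2.Rodrigues(np.array(c['rvec'],float))[0].T@np.array(c['tvec']).ravel()).round(3))
    pts={'top0':[(238,248),(200,212),(244,212),(224,212),(204,184),(246,184),(203,250),(177,234),(272,206),(211,231),(209,199),(233,203),(130,253),(130,208)],'side0':[(321,246),(277,230),(270,300),(273,265),(258,267),(248,293),(291,293),(280,213),(293,325)]}[n]
    for u,v in pts: print((u,v),W[v,u].round(4))
    # height bands near the tote
    m=(W[...,0]>.3)&(W[...,0]<.9)&(W[...,2]>.095)&(W[...,2]<.14)&(abs(W[...,1])<.5)
    print(m.sum())
c=pickle.load(open('pics/top0.pkl','rb')); W=cloud(c)
x,y,z=[W[180:256,185:290,i] for i in range(3)]
for lo,hi in((.11,.14),(.065,.105),(.04,.06)):
    m=(z>lo)&(z<hi)&(np.isfinite(z)); v,u=np.nonzero(m); 
    P=np.c_[x[m],y[m],z[m]]
    print(lo,hi,len(P),P.mean(0).round(4),P.min(0).round(4),P.max(0).round(4))
    print(cv2.minAreaRect(P[:,:2].astype(np.float32)))
```

```text
top0 479.1151362510503 0.005687744220558763 cam [ 0.401 -0.028  1.525]
(238, 248) [0.4915 0.1201 0.0926]
(200, 212) [0.5951 0.2312 0.1244]
(244, 212) [0.5957 0.1012 0.1241]
(224, 212) [0.5951 0.16   0.1266]
(204, 184) [0.7017 0.242  0.0118]
(246, 184) [0.6948 0.1034 0.0496]
(203, 250) [0.4872 0.2311 0.0553]
(177, 234) [0.5349 0.3101 0.0669]
(272, 206) [0.626  0.0212 0.0457]
(211, 231) [0.5487 0.2131 0.0247]
(209, 199) [0.6502 0.2218 0.0277]
(233, 203) [nan nan nan]
(130, 253) [0.4749 0.4422 0.093 ]
(130, 208) [0.6064 0.4397 0.122 ]
924
side0 423.8174455638259 -0.07861600631093726 cam [0.517 0.768 0.833]
(321, 246) [0.4928 0.1228 0.0924]
(277, 230) [0.5956 0.1134 0.1238]
(270, 300) [0.5952 0.2513 0.0468]
(273, 265) [0.5922 0.2154 0.1248]
(258, 267) [0.6381 0.1462 0.0232]
(248, 293) [0.6498 0.2229 0.0232]
(291, 293) [0.5522 0.2137 0.0264]
(280, 213) [ 0.6019 -0.0059  0.0601]
(293, 325) [0.5387 0.3274 0.082 ]
1997
0.11 0.14 333 [0.5955 0.1725 0.1241] [0.5829 0.0917 0.1102] [0.6076 0.2524 0.1347]
((0.5952194333076477, 0.17198318243026733), (0.02186431735754013, 0.1608203500509262), 1.0354617834091187)
0.065 0.105 264 [0.541  0.0887 0.089 ] [ 0.4792 -0.0077  0.0654] [0.6297 0.2505 0.1042]
((0.5465803742408752, 0.11225029826164246), (0.13205112516880035, 0.2581709325313568), 10.774002075195312)
0.04 0.06 370 [0.6113 0.1611 0.0496] [ 0.4786 -0.0041  0.0401] [0.7082 0.2488 0.0598]
((0.5933185815811157, 0.12234685570001602), (0.2528878152370453, 0.22964945435523987), 89.8738784790039)
```

Run:
```python
from h import *
for n in('top0','side0'):
    c=pickle.load(open('pics/%s.pkl'%n,'rb')); W=cloud(c).reshape(-1,3)
    def sel(x0,x1,y0,y1,z0,z1): return W[(W[:,0]>x0)&(W[:,0]<x1)&(W[:,1]>y0)&(W[:,1]<y1)&(W[:,2]>z0)&(W[:,2]<z1)]
    b=sel(.57,.62,.085,.26,.118,.132)
    d=b[:,:2]-b[:,:2].mean(0); p=np.polyfit(b[:,1],b[:,0],1)
    print(n,'bar',len(b),b.mean(0),b.min(0),b.max(0),'yaw from slope',np.degrees(-np.arctan(p[0])))
    t=sel(.465,.52,.08,.165,.085,.1)
    print('tab',len(t),t.mean(0),t.min(0),t.max(0),cv2.minAreaRect(t[:,:2].astype(np.float32)))
    for nm,q in(('longwall-y',sel(.5,.57,.085,.11,.044,.056)),('longwall+y',sel(.5,.57,.235,.26,.044,.056))):
        if len(q)>10: print(nm,len(q),q.mean(0),np.degrees(np.arctan(np.polyfit(q[:,0],q[:,1],1)[0])))
    bk=sel(.5,.7,-.05,.065,.02,.1); print('beaker',bk.mean(0),bk.min(0),bk.max(0))
    dr=sel(.5,.6,.27,.36,.01,.1); print('dropper',dr.mean(0),dr.min(0),dr.max(0))
```

```text
top0 bar 304 [0.59593718 0.17075688 0.12462424] [0.5829061  0.09225116 0.11811148] [0.60759075 0.25243346 0.13191166] yaw from slope 1.3673773068207313
tab 137 [0.49264561 0.12231635 0.09375685] [0.47920409 0.09578898 0.08713567] [0.50370454 0.1473649  0.0998382 ] ((0.4916776716709137, 0.12160595506429672), (0.024256205186247826, 0.051405686885118484), 1.0568044185638428)
longwall-y 22 [0.53595205 0.09747868 0.04999171] 1.0036039264323746
longwall+y 25 [0.52807535 0.24308824 0.0504001 ] -0.09291113276369638
beaker [0.60895058 0.02521761 0.06332472] [ 0.56728397 -0.00765734  0.02064796] [0.62969395 0.05338347 0.09238301]
dropper [0.53584092 0.31404114 0.05421247] [0.5020487  0.29615902 0.01017155] [0.55843571 0.34064752 0.09990718]
side0 bar 452 [0.59713486 0.17952128 0.122231  ] [0.5834697  0.09056319 0.11801423] [0.60935885 0.25496568 0.12642295] yaw from slope 1.3279333259708515
tab 203 [0.49277223 0.12433046 0.09129524] [0.4803802  0.09544854 0.08531782] [0.50546281 0.1500547  0.09490304] ((0.49284422397613525, 0.12286935746669769), (0.023395802825689316, 0.05503750219941139), 2.0045056343078613)
longwall-y 58 [0.53508167 0.0985139  0.04706967] 1.9492627127157889
longwall+y 83 [0.53518621 0.24290944 0.04758068] 1.2439822715284035
beaker [0.59901621 0.01697549 0.05952892] [ 0.56812893 -0.01184305  0.02023778] [0.63205942 0.0547502  0.08565642]
dropper [0.53900657 0.32989211 0.05010474] [0.51861044 0.30661154 0.01048996] [0.55956745 0.34281998 0.09371393]
```

```bash
cat >> h.py <<'E'
def Rdown(jaw_deg):  # tool x down, tool y at world azimuth
    a=np.radians(jaw_deg); X=np.array([0,0,-1.]);Y=np.array([np.cos(a),np.sin(a),0]);return np.stack([X,Y,np.cross(X,Y)],1)
def delta(tp,TR,s=None):
    s=s or r.get_state(); R0=R.from_euler('xyz',s['eef_rot'],degrees=True).as_matrix()
    t=R0.T@(np.array(tp)-s['tcp_pos']); w=R.from_matrix(R0.T@TR).as_rotvec(degrees=True)
    return t.round(4),w.round(2)
def show():
    s=r.get_state(); R0=R.from_euler('xyz',s['eef_rot'],degrees=True).as_matrix()
    print(round(s['time_s'],2),s['tcp_pos'].round(4),'w',s['gripper_width'].__round__(4),'F',s['contact_force'].round(2),'M',s['moment'].round(2)); print(R0.round(4)); print('j',s['joints'].round(1))
E
python3 - <<'E'
from h import *
show()
for a in(91.3,-88.7,1.3,181.3): print(a,delta([.491,.121,.227],Rdown(a)))
E
```

```text
0.15 [ 0.2204 -0.6376  0.2259] w 0.0876 F [ 0.68  0.65 -1.27] M [ 0.04 -0.03  0.01]
[[-6.000e-04 -3.266e-01  9.452e-01]
 [ 1.100e-03  9.452e-01  3.266e-01]
 [-1.000e+00  1.300e-03 -2.000e-04]]
j [-54.4  20.6   0.6  -0.  -70.1 -16.5]
91.3 (array([-4.000e-04,  6.286e-01,  5.036e-01]), array([17.76, -0.02, -0.07]))
-88.7 (array([-4.000e-04,  6.286e-01,  5.036e-01]), array([-1.6224e+02,  1.0000e-01, -3.0000e-02]))
1.3 (array([-4.000e-04,  6.286e-01,  5.036e-01]), array([ 1.0776e+02, -7.0000e-02, -4.0000e-02]))
181.3 (array([-4.000e-04,  6.286e-01,  5.036e-01]), array([-7.224e+01,  4.000e-02, -7.000e-02]))
```

```bash
python3 -m creep '[{"ty":0.035,"tz":0.035,"fingers":0},{"ty":0.07,"tz":0.07,"fingers":0},{"ty":0.105,"tz":0.105,"fingers":0},{"ty":0.14,"tz":0.14,"fingers":0},{"ty":0.175,"tz":0.175,"fingers":0}]' 20
python3 -m creep '[{"ty":0.035,"tz":0.035},{"ty":0.07,"tz":0.07},{"ty":0.105,"tz":0.105},{"ty":0.14,"tz":0.14},{"ty":0.175,"tz":0.175}]'
python3 -m creep '[{"ty":0.038,"tz":0.02},{"ty":0.076,"tz":0.04},{"ty":0.114,"tz":0.06},{"ty":0.152,"tz":0.08},{"ty":0.19,"tz":0.1}]'
python3 - <<'E'
from h import *
show()
print(delta([.491,.121,.15],Rdown(91.3)))
E
```

```text
0.15 [ 0.2204 -0.6376  0.2259] w 0.0876 F [ 0.68  0.65 -1.27] M [ 0.04 -0.03  0.01]
[[-6.000e-04 -3.266e-01  9.452e-01]
 [ 1.100e-03  9.452e-01  3.266e-01]
 [-1.000e+00  1.300e-03 -2.000e-04]]
j [-54.4  20.6   0.6  -0.  -70.1 -16.5]
(array([0.0766, 0.6285, 0.5036]), array([17.76, -0.02, -0.07]))invalid input
invalid input
invalid input
```

```bash
python3 -m creep '[{"ax":0,"ay":0,"az":0,"tx":0,"ty":0.035,"tz":0.035,"fingers":0},{"ax":0,"ay":0,"az":0,"tx":0,"ty":0.07,"tz":0.07,"fingers":0},{"ax":0,"ay":0,"az":0,"tx":0,"ty":0.105,"tz":0.105,"fingers":0},{"ax":0,"ay":0,"az":0,"tx":0,"ty":0.14,"tz":0.14,"fingers":0},{"ax":0,"ay":0,"az":0,"tx":0,"ty":0.175,"tz":0.175,"fingers":0}]' 20
```

```text
time_s: 0.65
tcp_pos: [0.329, -0.4136, 0.2264]
eef_rot: [99.7, 90.0, 118.8]
contact_force: [1.6, -1.4, 1.4]
gripper_width: 0.053
```

```bash
python3 -m creep '[{"ax":0,"ay":0,"az":0,"tx":0,"ty":0.035,"tz":0.035,"fingers":0},{"ax":0,"ay":0,"az":0,"tx":0,"ty":0.07,"tz":0.07,"fingers":0},{"ax":0,"ay":0,"az":0,"tx":0,"ty":0.105,"tz":0.105,"fingers":0},{"ax":0,"ay":0,"az":0,"tx":0,"ty":0.14,"tz":0.14,"fingers":0},{"ax":0,"ay":0,"az":0,"tx":0,"ty":0.175,"tz":0.175,"fingers":0}]'
python3 -m creep '[{"ax":0,"ay":0,"az":0,"tx":0,"ty":0.038,"tz":0.02,"fingers":0},{"ax":0,"ay":0,"az":0,"tx":0,"ty":0.076,"tz":0.04,"fingers":0},{"ax":0,"ay":0,"az":0,"tx":0,"ty":0.114,"tz":0.06,"fingers":0},{"ax":0,"ay":0,"az":0,"tx":0,"ty":0.152,"tz":0.08,"fingers":0},{"ax":0,"ay":0,"az":0,"tx":0,"ty":0.19,"tz":0.1,"fingers":0}]'
python3 - <<'E'
from h import *
show()
print(delta([.491,.121,.15],Rdown(91.3)))
E
```

```text
time_s: 1.15
tcp_pos: [0.4373, -0.1908, 0.2268]
eef_rot: [-15.7, 90.0, 3.3]
contact_force: [2.2, -0.5, -0.1]
gripper_width: 0.0134
time_s: 1.65
tcp_pos: [0.4692, 0.0212, 0.2267]
eef_rot: [14.6, 90.0, 33.7]
contact_force: [2.0, 0.0, 0.1]
gripper_width: 0.0005
1.65 [0.4692 0.0212 0.2267] w 0.0005 F [1.98 0.   0.11] M [-0.02 -0.25  0.01]
[[ 4.000e-04 -3.269e-01  9.451e-01]
 [ 2.000e-04  9.451e-01  3.269e-01]
 [-1.000e+00  1.000e-04  4.000e-04]]
j [ 26.7   0.8 -24.2  -0.  -65.  -97.6]
(array([0.0767, 0.0871, 0.0532]), array([ 1.778e+01,  2.000e-02, -1.000e-02]))
```

```bash
python3 -m creep '[{"ax":6,"ay":0,"az":0,"tx":0,"ty":0.03,"tz":0.02,"fingers":0},{"ax":12,"ay":0,"az":0,"tx":0,"ty":0.06,"tz":0.04,"fingers":0},{"ax":17.8,"ay":0,"az":0,"tx":0.02,"ty":0.087,"tz":0.053,"fingers":0},{"ax":17.8,"ay":0,"az":0,"tx":0.06,"ty":0.087,"tz":0.053,"fingers":0},{"ax":17.8,"ay":0,"az":0,"tx":0.08,"ty":0.087,"tz":0.053,"fingers":0}]'
python3 - <<'E'
from h import *
c=cap('wrist','wrist1'); cap('side','side1')
show()
print(delta([.491,.121,.098],Rdown(91.3)))
W=cloud(c).reshape(-1,3)
def sel(x0,x1,y0,y1,z0,z1): return W[(W[:,0]>x0)&(W[:,0]<x1)&(W[:,1]>y0)&(W[:,1]<y1)&(W[:,2]>z0)&(W[:,2]<z1)]
t=sel(.465,.52,.08,.165,.08,.1)
print('tab',len(t),t.mean(0),t.min(0),t.max(0),cv2.minAreaRect(t[:,:2].astype(np.float32)) if len(t) else 0)
E
```

```text
time_s: 2.15
tcp_pos: [0.4896, 0.1194, 0.1437]
eef_rot: [-162.4, 89.8, -161.1]
contact_force: [-0.3, -0.3, -0.1]
gripper_width: 0.0006
2.25 [0.489  0.1182 0.1436] w 0.0001 F [ 0.42 -0.12  0.3 ] M [-0.09 -0.02  0.02]
[[-0.0054 -0.0223  0.9997]
 [-0.003   0.9997  0.0223]
 [-1.     -0.0029 -0.0054]]
j [ 3.600e+01  8.800e+00 -2.710e+01 -1.000e-01 -5.450e+01 -1.247e+02]
(array([0.0456, 0.0029, 0.0023]), array([-0.02, -0.31,  0.17]))
tab 2591 [0.49049092 0.12063354 0.09400397] [0.47928008 0.09408204 0.08738279] [0.5043963  0.14696109 0.09647315] ((0.4917968511581421, 0.12052728235721588), (0.02411694824695587, 0.05298309773206711), 1.2680195569992065)
```

View pics/wrist1.png

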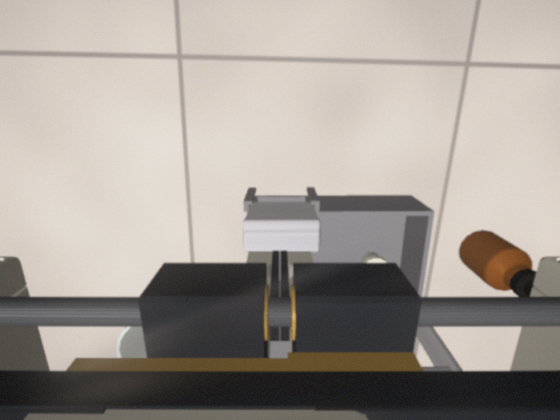

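View pics/side1.png

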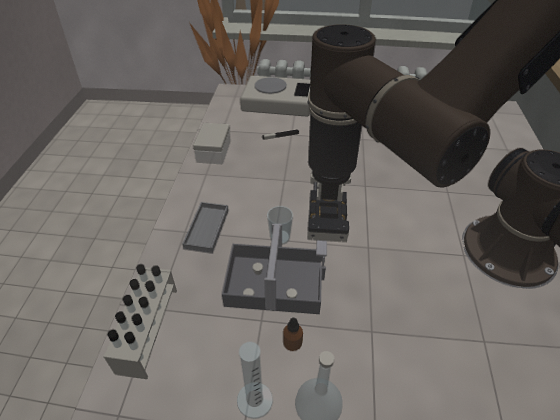

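The wrist view shows the tab at (282,225), directly under the shut fingers, with its centre measured at (0.492, 0.121).

```bash
python3 -m creep '[{"ax":0,"ay":-0.3,"az":0.2,"tx":0.02,"ty":0.002,"tz":0.002,"fingers":0},{"ax":0,"ay":-0.3,"az":0.2,"tx":0.04,"ty":0.002,"tz":0.002,"fingers":0},{"ax":0,"ay":-0.3,"az":0.2,"tx":0.05,"ty":0.002,"tz":0.002,"fingers":0},{"ax":0,"ay":-0.3,"az":0.2,"tx":0.058,"ty":0.002,"tz":0.002,"fingers":0},{"ax":0,"ay":-0.3,"az":0.2,"tx":0.065,"ty":0.002,"tz":0.002,"fingers":0}]'
python3 -m creep '[{"ax":0,"ay":0,"az":0,"tx":0.005,"ty":0,"tz":0,"fingers":0},{"ax":0,"ay":0,"az":0,"tx":0.01,"ty":0,"tz":0,"fingers":0},{"ax":0,"ay":0,"az":0,"tx":0.01,"ty":0,"tz":0,"fingers":0}]'
python3 -c "
from h import *
show()"
```

```text
time_s: 2.75
tcp_pos: [0.4932, 0.1209, 0.082]
eef_rot: [32.0, 89.6, 33.3]
contact_force: [-2.2, -1.2, 3.2]
gripper_width: 0.0002
time_s: 3.05
tcp_pos: [0.4933, 0.1212, 0.0713]
eef_rot: [33.2, 89.6, 34.4]
contact_force: [0.3, -0.0, -0.5]
gripper_width: 0.0001
3.05 [0.4933 0.1212 0.0713] w 0.0001 F [ 0.32 -0.02 -0.52] M [-0.05  0.06  0.03]
[[ 0.0055 -0.0221  0.9997]
 [ 0.0038  0.9997  0.0221]
 [-1.      0.0036  0.0056]]
j [  36.    14.   -32.     0.   -43.7 -124.7]
```

```bash
python3 -m creep '[{"ax":0,"ay":0,"az":0,"tx":0.004,"ty":0,"tz":0,"fingers":0},{"ax":0,"ay":0,"az":0,"tx":0.008,"ty":0,"tz":0,"fingers":0},{"ax":0,"ay":0,"az":0,"tx":0.01,"ty":0,"tz":0,"fingers":0},{"ax":0,"ay":0,"az":0,"tx":0.01,"ty":0,"tz":0,"fingers":0}]'
python3 -m creep '[{"ax":0,"ay":0,"az":0,"tx":0.001,"ty":0,"tz":0,"fingers":0},{"ax":0,"ay":0,"az":0,"tx":0.001,"ty":0,"tz":0,"fingers":0}]'
```

```text
time_s: 3.45
tcp_pos: [0.4934, 0.1213, 0.0614]
eef_rot: [33.7, 89.6, 35.0]
contact_force: [0.6, 0.4, 0.5]
gripper_width: 0.0002
time_s: 3.65
tcp_pos: [0.4932, 0.1212, 0.0605]
eef_rot: [34.2, 89.6, 35.5]
contact_force: [1.0, 0.3, 1.0]
gripper_width: 0.0001
```

```bash
python3 -m creep '[{"ax":0,"ay":0,"az":0,"tx":0.001,"ty":0,"tz":0,"fingers":0},{"ax":0,"ay":0,"az":0,"tx":0.001,"ty":0,"tz":0,"fingers":0}]'
python3 -m creep '[{"ax":0,"ay":0,"az":0,"tx":0.001,"ty":0,"tz":0,"fingers":0},{"ax":0,"ay":0,"az":0,"tx":0.001,"ty":0,"tz":0,"fingers":0}]'
```

```text
time_s: 3.85
tcp_pos: [0.4933, 0.1212, 0.0601]
eef_rot: [32.6, 89.6, 33.9]
contact_force: [-2.1, 0.6, 7.8]
gripper_width: 0.0008
time_s: 4.05
tcp_pos: [0.4933, 0.1212, 0.0599]
eef_rot: [31.1, 89.6, 32.4]
contact_force: [-5.7, -0.2, 17.7]
gripper_width: -0.0001
```

```bash
python3 -m creep '[{"ax":0,"ay":0,"az":0,"tx":-0.03,"ty":0,"tz":0,"fingers":0},{"ax":0,"ay":0,"az":0,"tx":-0.08,"ty":0,"tz":0,"fingers":0},{"ax":0,"ay":0,"az":0,"tx":-0.12,"ty":0,"tz":0,"fingers":0.02},{"ax":-8,"ay":0,"az":0,"tx":-0.14,"ty":0,"tz":0,"fingers":0.04},{"ax":-16,"ay":0,"az":0,"tx":-0.14,"ty":0,"tz":0,"fingers":0.06}]'
python3 - <<'E'
from h import *
for n in('wrist','side'):
    c=cap(n,n+'2'); W=cloud(c).reshape(-1,3)
    t=W[(abs(W[:,0]-.491)<.009)&(abs(W[:,1]-.121)<.02)&(W[:,2]<.11)]
    print(n,len(t),np.nanmedian(t,0),t.min(0),t.max(0))
    b=W[(W[:,0]>.57)&(W[:,0]<.62)&(W[:,1]>.085)&(W[:,1]<.26)&(W[:,2]>.118)&(W[:,2]<.132)]
    if len(b): print('bar',len(b),b.mean(0),b.min(0),b.max(0))
show(); print(delta([.596,.172,.18],Rdown(181.3)))
E
```

```text
time_s: 4.55
tcp_pos: [0.4938, 0.1213, 0.2021]
eef_rot: [15.4, 89.3, 33.0]
contact_force: [-1.0, 0.2, -0.3]
gripper_width: 0.0185
wrist 1116 [0.48691384 0.12087229 0.05978723] [ 0.48200999  0.10100596 -0.00199282] [0.49997997 0.14089645 0.06277454]
bar 829 [0.59596798 0.15844929 0.1246114 ] [0.58824874 0.13393746 0.11804391] [0.60573392 0.18571448 0.12675845]
side 138 [0.49311585 0.12182653 0.05685062] [ 0.48277591  0.10158879 -0.00264243] [0.49988855 0.14059694 0.06075997]
bar 444 [0.59714277 0.17905647 0.12219539] [0.58388932 0.09009771 0.11828   ] [0.60939165 0.25398136 0.12588563]
4.65 [0.4922 0.1207 0.199 ] w 0.0268 F [ 0.1  -0.26 -0.02] M [-0.01  0.07  0.01]
[[ 0.0058 -0.2987  0.9543]
 [ 0.0046  0.9544  0.2987]
 [-1.      0.0026  0.0069]]
j [  36.     5.6  -22.8   -0.   -61.2 -108.6]
(array([0.0199, 0.018 , 0.1142]), array([-73.92,   0.44,   0.13]))
```

View pics/side2.png

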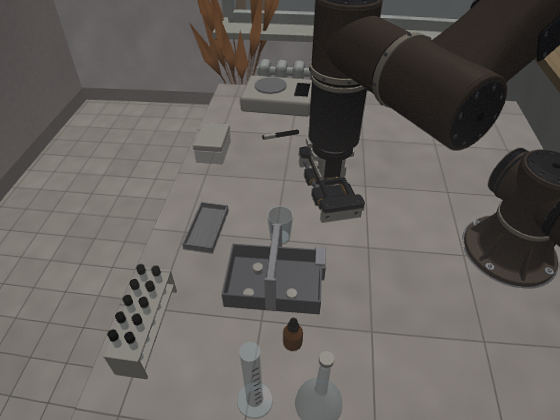

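The gate tab now sits level with the wall at (321,262), with its top at z≈0.060, so the gate is shut. Next is the handle.

```bash
python3 -m creep '[{"ax":-8,"ay":0,"az":0,"tx":0,"ty":0.004,"tz":0.02,"fingers":0.0876},{"ax":-16,"ay":0,"az":0,"tx":0,"ty":0.008,"tz":0.045,"fingers":0.0876},{"ax":-24,"ay":0,"az":0,"tx":0,"ty":0.012,"tz":0.07,"fingers":0.0876},{"ax":-32,"ay":0,"az":0,"tx":0,"ty":0.016,"tz":0.095,"fingers":0.0876},{"ax":-40,"ay":0,"az":0,"tx":0,"ty":0.018,"tz":0.114,"fingers":0.0876}]'
python3 -m creep '[{"ax":-8,"ay":0,"az":0,"tx":0,"ty":0,"tz":0,"fingers":0.0876},{"ax":-16,"ay":0,"az":0,"tx":0,"ty":0,"tz":0,"fingers":0.0876},{"ax":-24,"ay":0,"az":0,"tx":0,"ty":0,"tz":0,"fingers":0.0876},{"ax":-32,"ay":0,"az":0,"tx":0,"ty":0,"tz":0,"fingers":0.0876},{"ax":-34,"ay":0,"az":0,"tx":0,"ty":0,"tz":0,"fingers":0.0876}]'
python3 - <<'E'
from h import *
c=cap('wrist','wrist3'); W=cloud(c).reshape(-1,3)
b=W[(W[:,0]>.57)&(W[:,0]<.62)&(W[:,1]>.08)&(W[:,1]<.26)&(W[:,2]>.116)&(W[:,2]<.13)]
if len(b): print('bar',len(b),b.mean(0),b.min(0),b.max(0),cv2.minAreaRect(b[:,:2].astype(np.float32)))
show(); print(delta([.596,.172,.096],Rdown(181.3)))
E
```

```text
time_s: 5.15
tcp_pos: [0.5965, 0.172, 0.1977]
eef_rot: [-18.0, 89.8, 39.3]
contact_force: [-0.1, 0.8, -0.2]
gripper_width: 0.0668
time_s: 5.65
tcp_pos: [0.5953, 0.1714, 0.1977]
eef_rot: [-50.0, 89.8, 41.3]
contact_force: [0.5, 0.2, 0.2]
gripper_width: 0.0877
bar 4155 [0.59752208 0.15559408 0.1249322 ] [0.5873273  0.09063516 0.12078985] [0.6108882  0.23826562 0.12757053] ((0.5977736711502075, 0.16466718912124634), (0.023118047043681145, 0.1476227194070816), 1.2664939165115356)
5.7 [0.5953 0.1713 0.1978] w 0.0877 F [-0.36  0.12 -0.38] M [0.03 0.09 0.03]
[[ 0.0029 -0.9998 -0.0217]
 [ 0.0025 -0.0217  0.9998]
 [-1.     -0.0029  0.0024]]
j [ 34.1  16.4  -9.2  -0.  -64.2 -32.8]
(array([ 0.1018, -0.0004,  0.0004]), array([-0.06,  0.14,  0.17]))
```

View pics/wrist3.png

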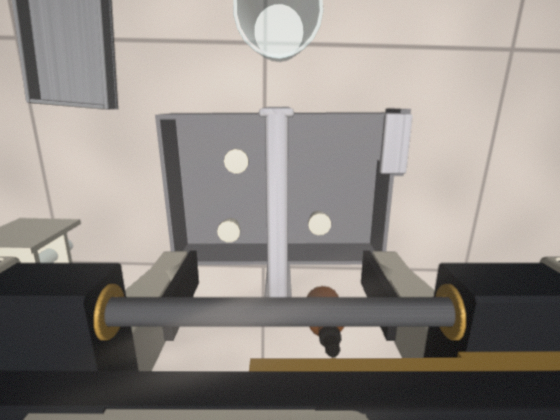

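```bash
python3 -m creep '[{"ax":0,"ay":0.1,"az":0.2,"tx":0.03,"ty":-0.001,"tz":0,"fingers":0.0876},{"ax":0,"ay":0.1,"az":0.2,"tx":0.06,"ty":-0.001,"tz":0,"fingers":0.0876},{"ax":0,"ay":0.1,"az":0.2,"tx":0.09,"ty":-0.001,"tz":0,"fingers":0.0876},{"ax":0,"ay":0.1,"az":0.2,"tx":0.102,"ty":-0.001,"tz":0,"fingers":0.0876},{"ax":0,"ay":0.1,"az":0.2,"tx":0.102,"ty":-0.001,"tz":0,"fingers":0.05}]'
python3 -m creep '[{"ax":0,"ay":0,"az":0,"tx":0,"ty":0,"tz":0,"fingers":0.025},{"ax":0,"ay":0,"az":0,"tx":0,"ty":0,"tz":0,"fingers":0.01},{"ax":0,"ay":0,"az":0,"tx":0,"ty":0,"tz":0,"fingers":0},{"ax":0,"ay":0,"az":0,"tx":0,"ty":0,"tz":0,"fingers":0},{"ax":0,"ay":0,"az":0,"tx":0,"ty":0,"tz":0,"fingers":0}]' 15
python3 -m creep '[{"ax":0,"ay":0,"az":0,"tx":0,"ty":0,"tz":0,"fingers":0},{"ax":0,"ay":0,"az":0,"tx":0,"ty":0,"tz":0,"fingers":0},{"ax":0,"ay":0,"az":0,"tx":0,"ty":0,"tz":0,"fingers":0},{"ax":0,"ay":0,"az":0,"tx":0,"ty":0,"tz":0,"fingers":0}]' 60
python3 -c "
from h import *
show()"
```

```text
time_s: 6.2
tcp_pos: [0.5961, 0.1712, 0.0949]
eef_rot: [105.0, 89.9, -163.8]
contact_force: [0.1, 1.7, -0.8]
gripper_width: 0.0837
time_s: 6.7
tcp_pos: [0.5976, 0.1721, 0.0979]
eef_rot: [-48.5, 89.8, 42.7]
contact_force: [1.0, -0.0, -0.8]
gripper_width: 0.0451
time_s: 7.1
tcp_pos: [0.5975, 0.172, 0.0972]
eef_rot: [-46.4, 89.9, 44.9]
contact_force: [-0.2, 0.5, 0.4]
gripper_width: 0.0159
7.1 [0.5975 0.172  0.0972] w 0.0159 F [-0.21  0.52  0.38] M [0.07 0.13 0.06]
[[ 0.0018 -0.9998 -0.0222]
 [ 0.0018 -0.0222  0.9998]
 [-1.     -0.0018  0.0017]]
j [ 34.   21.7 -15.8  -0.  -52.4 -32.7]
```

```bash
python3 -m creep '[{"ax":0,"ay":0,"az":0,"tx":0,"ty":0,"tz":0,"fingers":0},{"ax":0,"ay":0,"az":0,"tx":-0.005,"ty":0,"tz":0,"fingers":0},{"ax":0,"ay":0,"az":0,"tx":-0.015,"ty":0,"tz":0,"fingers":0},{"ax":0,"ay":0,"az":0,"tx":-0.03,"ty":0,"tz":0,"fingers":0},{"ax":0,"ay":0,"az":0,"tx":-0.045,"ty":0,"tz":0,"fingers":0}]' 60
python3 -m creep '[{"ax":0,"ay":0,"az":0,"tx":-0.02,"ty":0,"tz":0,"fingers":0},{"ax":0,"ay":0,"az":0,"tx":-0.045,"ty":0,"tz":0,"fingers":0},{"ax":0,"ay":0,"az":0,"tx":-0.07,"ty":0,"tz":0,"fingers":0},{"ax":0,"ay":0,"az":0,"tx":-0.095,"ty":0,"tz":0,"fingers":0},{"ax":0,"ay":0,"az":0,"tx":-0.12,"ty":0,"tz":0,"fingers":0}]'
python3 -m creep '[{"ax":0,"ay":0,"az":0,"tx":-0.02,"ty":0,"tz":0,"fingers":0},{"ax":0,"ay":0,"az":0,"tx":-0.04,"ty":0,"tz":0,"fingers":0},{"ax":0,"ay":0,"az":0,"tx":-0.06,"ty":0,"tz":0,"fingers":0},{"ax":0,"ay":0,"az":0,"tx":-0.07,"ty":0,"tz":0,"fingers":0},{"ax":0,"ay":0,"az":0,"tx":-0.07,"ty":0,"tz":0,"fingers":0}]'
python3 - <<'E'
from h import *
cap('side','side4'); show()
s=r.get_state(); R0=R.from_euler('xyz',s['eef_rot'],degrees=True).as_matrix()
for th in (8,40):
    a=np.array([1,-1,0])/2**.5; a=R.from_euler('z',1.3,degrees=True).apply(a)
    print(th,'tool rotvec',(R0.T@(a*th)).round(2))
    Rn=R.from_rotvec(a*np.radians(th)).as_matrix()
    g=np.array([-.0188,0,0]); # grasp point in tool
    d=(np.eye(3)-Rn)@R0@g
    print('shift tool to keep grasp point', (R0.T@d).round(4))
E
```

```text
time_s: 7.6
tcp_pos: [0.5969, 0.1717, 0.1427]
eef_rot: [-19.3, 89.9, 72.0]
contact_force: [0.0, 0.3, -5.1]
gripper_width: 0.0159
time_s: 8.1
tcp_pos: [0.5965, 0.1715, 0.2634]
eef_rot: [-24.9, 89.9, 66.3]
contact_force: [-0.2, 0.6, -5.7]
gripper_width: 0.0158
time_s: 8.6
tcp_pos: [0.5973, 0.1717, 0.3339]
eef_rot: [-51.6, 89.7, 39.6]
contact_force: [0.1, 0.0, -6.5]
gripper_width: 0.0155
8.65 [0.5968 0.1717 0.3323] w 0.0151 F [ 0.03  0.21 -6.84] M [ 0.06  0.08 -0.03]
[[ 0.0017 -0.9998 -0.022 ]
 [ 0.0024 -0.022   0.9998]
 [-1.     -0.0018  0.0024]]
j [ 34.   12.7   3.4  -0.1 -80.5 -32.7]
8 tool rotvec [-0.   -5.66 -5.65]
shift tool to keep grasp point [-0.0002 -0.0018  0.0019]
40 tool rotvec [-2.000e-02 -2.830e+01 -2.826e+01]
shift tool to keep grasp point [-0.0044 -0.0085  0.0086]
```

View pics/side4.png

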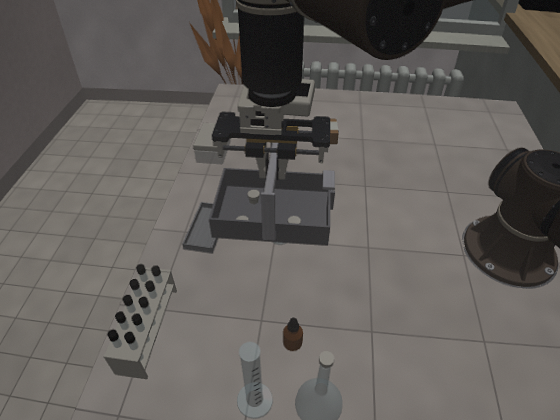

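Lifted level: the tote is at about (272,205) with all three stoppers visible. Now tipping slowly, about 4° per row.

```bash
python3 -m creep '[{"ax":0,"ay":-1.5,"az":-1.5,"tx":0,"ty":-0.0005,"tz":0.0005,"fingers":0},{"ax":0,"ay":-4,"az":-4,"tx":0,"ty":-0.001,"tz":0.001,"fingers":0},{"ax":0,"ay":-6.5,"az":-6.5,"tx":0,"ty":-0.002,"tz":0.002,"fingers":0},{"ax":0,"ay":-9,"az":-9,"tx":-0.0005,"ty":-0.003,"tz":0.003,"fingers":0},{"ax":0,"ay":-11,"az":-11,"tx":-0.001,"ty":-0.0035,"tz":0.0035,"fingers":0}]'
python3 -m creep '[{"ax":0,"ay":-1.5,"az":-1.5,"tx":0,"ty":-0.0005,"tz":0.0005,"fingers":0},{"ax":0,"ay":-4,"az":-4,"tx":0,"ty":-0.001,"tz":0.001,"fingers":0},{"ax":0,"ay":-6.5,"az":-6.5,"tx":0,"ty":-0.002,"tz":0.002,"fingers":0},{"ax":0,"ay":-8,"az":-8,"tx":-0.0005,"ty":-0.003,"tz":0.003,"fingers":0},{"ax":0,"ay":-8,"az":-8,"tx":-0.0005,"ty":-0.003,"tz":0.003,"fingers":0}]'
python3 - <<'E'
from h import *
cap('side','side5'); cap('top','top5'); show()
E
```

```text
time_s: 9.15
tcp_pos: [0.5993, 0.1746, 0.3313]
eef_rot: [-44.7, 74.4, 46.5]
contact_force: [-0.8, -0.2, -6.1]
gripper_width: 0.0159
time_s: 9.65
tcp_pos: [0.6014, 0.1769, 0.3329]
eef_rot: [-44.8, 63.2, 46.4]
contact_force: [-0.2, 0.3, -6.9]
gripper_width: 0.0155
9.75 [0.6024 0.1774 0.3335] w 0.0157 F [-0.52  0.1  -5.35] M [-1.93  1.95 -0.04]
[[ 0.3113 -0.9474 -0.0743]
 [ 0.3263  0.0332  0.9447]
 [-0.8925 -0.3183  0.3195]]
j [ 29.2   0.3 -11.9  -9.7 -52.4 -23.7]
```

View pics/side5.png

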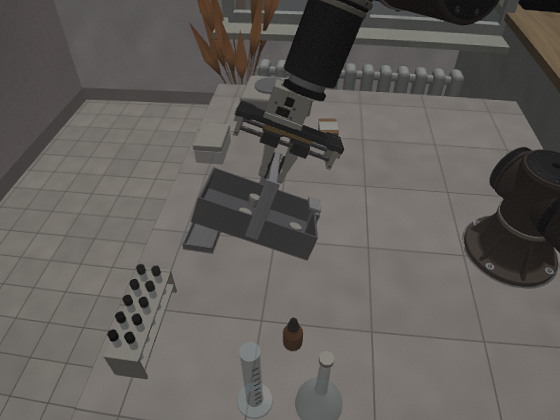

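```bash
cat >> h.py <<'E'
def tote_pose(cs):
    """refine tote pose from predicted (tool) by ICP-ish fit of known planes: box SDF least squares"""
    from scipy.optimize import least_squares
    s=cs[0]['state']; R0=R.from_euler('xyz',s['eef_rot'],degrees=True).as_matrix()
    # tote axes in tool when level: x=-tool y, y=+tool z, z=-tool x
    RT=np.stack([-R0[:,1],R0[:,2],-R0[:,0]],1); h=s['tcp_pos']-R0[:,0]*.0188
    o=h-RT[:,2]*.115
    W=np.concatenate([cloud(c).reshape(-1,3) for c in cs]); W=W[np.isfinite(W[:,0])]
    boxes=[((0,0,.002),(.11,.075,.002)),((0,.073,.025),(.11,.002,.025)),((0,-.073,.025),(.11,.002,.025)),((.108,0,.025),(.002,.075,.025)),((-.108,0,.025),(.002,.075,.025)),((0,0,.115),(.008,.081,.01)),((-.106,-.0485,.056),(.012,.0265,.004))]
    def sdf(L):
        ds=[]
        for c,hh in boxes:
            q=abs(L-np.array(c))-np.array(hh)
            ds.append(np.linalg.norm(np.maximum(q,0),axis=1)+np.minimum(q.max(1),0))
        return np.min(ds,0)
    p=np.zeros(6)
    for tol in(.02,.012,.008):
        Rp=RT@R.from_rotvec(p[:3]).as_matrix(); L=(W-(o+p[3:]))@Rp
        k=(abs(L[:,0])<.13)&(abs(L[:,1])<.1)&(L[:,2]>-.01)&(L[:,2]<.135)&(abs(sdf(L))<tol)
        Wk=W[k]
        f=lambda p:sdf((Wk-(o+p[3:]))@(RT@R.from_rotvec(p[:3]).as_matrix()))
        p=least_squares(f,p,loss='soft_l1',f_scale=.003).x
    Rp=RT@R.from_rotvec(p[:3]).as_matrix(); op=o+p[3:]
    print('n',k.sum(),'rms',np.sqrt(np.mean(f(p)**2)).round(4),'slip rotvec deg',np.degrees(p[:3]).round(1),'shift',p[3:].round(4))
    print('slope: down along -x %.1f, -y %.1f deg, tilt %.1f'%(np.degrees(np.arcsin(Rp[2,0])),np.degrees(np.arcsin(Rp[2,1])),np.degrees(np.arccos(Rp[2,2]))))
    L=(W-op)@Rp
    k=(abs(L[:,0])<.104)&(abs(L[:,1])<.069)&(L[:,2]>.010)&(L[:,2]<.034)
    print('corners z',[(op+Rp@np.array(q))[2].round(3) for q in((-.11,-.075,0),(-.11,.075,0))])
    return Rp,op,L[k],W,L
E
python3 - <<'E'
from h import *
cs=[pickle.load(open('pics/%s.pkl'%n,'rb')) for n in('side5','top5')]
Rp,op,S,W,L=tote_pose(cs[:1])
m=(abs(S[:,0])>.02)
print(len(S)); 
H,_,_=np.histogram2d(S[:,0],S[:,1],bins=[np.arange(-.11,.12,.02),np.arange(-.07,.08,.02)]); print(H.astype(int))
E
```

```text
n 7147 rms 0.0017 slip rotvec deg [-0.7 -0.9  0. ] shift [ 0.0003  0.0023 -0.0008]
slope: down along -x 19.4, -y 18.0 deg, tilt 27.0
corners z [np.float64(0.186), np.float64(0.233)]
245
[[ 0  0  0  0  0  0  2]
 [ 0  0  0 40 20  0  7]
 [ 0  0  0 14  1  0  7]
 [ 0  0  0  0  0  0  3]
 [ 0  0  0  0  0  0  1]
 [35  1  0  0  0  0  0]
 [46  5  0 16 25  0  5]
 [ 0  0  0  1  5  0  5]
 [ 0  0  0  0  0  0  2]
 [ 0  0  0  0  0  0  1]
 [ 0  0  0  0  0  0  3]]
```

View pics/top5.png

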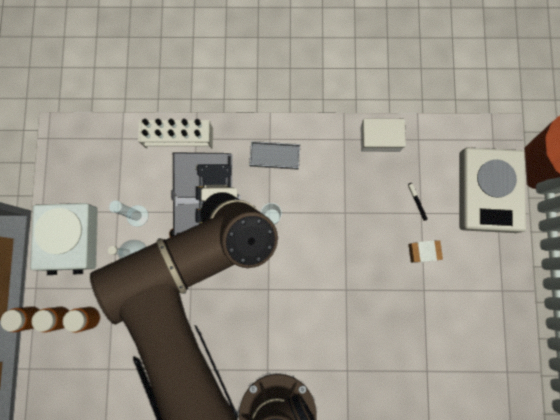

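The fit puts the tilt at 27°, split evenly between −x and −y, with about 1° of grip slip. The stoppers are on the move, so I'll tip further and let them settle.

```bash
python3 -m creep '[{"ax":0,"ay":-1.5,"az":-1.5,"tx":0,"ty":-0.0005,"tz":0.0005,"fingers":0},{"ax":0,"ay":-4,"az":-4,"tx":0,"ty":-0.001,"tz":0.001,"fingers":0},{"ax":0,"ay":-6,"az":-6,"tx":0,"ty":-0.002,"tz":0.002,"fingers":0},{"ax":0,"ay":-7,"az":-7,"tx":-0.0005,"ty":-0.003,"tz":0.003,"fingers":0},{"ax":0,"ay":-7,"az":-7,"tx":-0.0005,"ty":-0.003,"tz":0.003,"fingers":0}]'
python3 -m creep '[{"ax":0,"ay":0,"az":0,"tx":0,"ty":0,"tz":0,"fingers":0},{"ax":0,"ay":0,"az":0,"tx":0,"ty":0,"tz":0,"fingers":0},{"ax":0,"ay":0,"az":0,"tx":0,"ty":0,"tz":0,"fingers":0},{"ax":0,"ay":0,"az":0,"tx":0,"ty":0,"tz":0,"fingers":0},{"ax":0,"ay":0,"az":0,"tx":0,"ty":0,"tz":0,"fingers":0}]'
python3 - <<'E'
from h import *
c=cap('side','side6');w=cap('wrist','wrist6'); show()
cv2.imwrite('pics/side6z.png',cv2.resize(c['pixels'][130:280,170:370],None,fx=4,fy=4,interpolation=cv2.INTER_CUBIC))
for cc in(c,w):
    Rp,op,S,W,L=tote_pose([cc])
    H,_,_=np.histogram2d(S[:,0],S[:,1],bins=[np.arange(-.11,.12,.02),np.arange(-.07,.08,.02)]); print(H.astype(int))
E
```

```text
time_s: 10.25
tcp_pos: [0.6053, 0.1803, 0.3367]
eef_rot: [-44.9, 53.2, 46.3]
contact_force: [-0.1, 0.4, -5.9]
gripper_width: 0.0155
time_s: 10.75
tcp_pos: [0.6057, 0.1807, 0.3373]
eef_rot: [-45.0, 53.1, 46.3]
contact_force: [-1.1, 0.2, -6.6]
gripper_width: 0.0158
10.85 [0.6056 0.1807 0.3373] w 0.0151 F [ 0.54  0.18 -5.99] M [-2.51  2.51  0.02]
[[ 0.415  -0.9019 -0.1201]
 [ 0.4339  0.0802  0.8974]
 [-0.7997 -0.4245  0.4246]]
j [ 26.2  -2.7 -15.7 -17.6 -43.2 -15.7]
n 6564 rms 0.002 slip rotvec deg [-2.   1.6  0.1] shift [-0.0025  0.0006  0.0002]
slope: down along -x 23.8, -y 23.3 deg, tilt 34.4
corners z [np.float64(0.187), np.float64(0.246)]
[[14 36  0  0  0  0  1]
 [46 18  0  0  0  0  3]
 [57  2  0  0  0  0  3]
 [38  7  0  0  0  0  6]
 [ 0  0  0  0  0  0  2]
 [ 0  0  0  0  0  0  0]
 [ 0  0  0  0  0  0  2]
 [ 0  0  0  0  0  0  5]
 [ 0  0  0  0  0  0  9]
 [ 0  0  0  0  0  0  1]
 [ 0  0  0  0  0  0  2]]
n 53796 rms 0.0013 slip rotvec deg [-0.2  0.3  0. ] shift [-0.0005  0.0007 -0.0004]
slope: down along -x 24.9, -y 24.9 deg, tilt 36.5
corners z [np.float64(0.182), np.float64(0.245)]
[[409 268   0   0   0   0   0]
 [722  99   0   0   0   0   0]
 [728  24   0   0   0   0   0]
 [486  22   0   0   0   0   0]
 [  0   0   0   0   0   0   0]
 [  0   0   0   0   0   0   0]
 [  0   0   0   0   0   0   0]
 [  0   0   0   0   0   0   0]
 [  0   0   0   0   0   0   0]
 [  0   0   0   0   0   0   0]
 [  0   0   0   0   0   0   0]]
```

View pics/side6z.png

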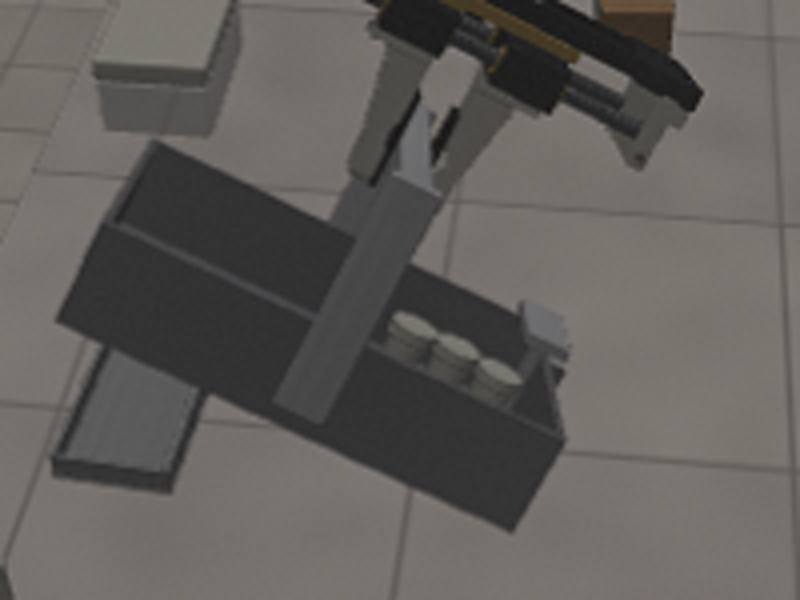

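View pics/wrist6.png

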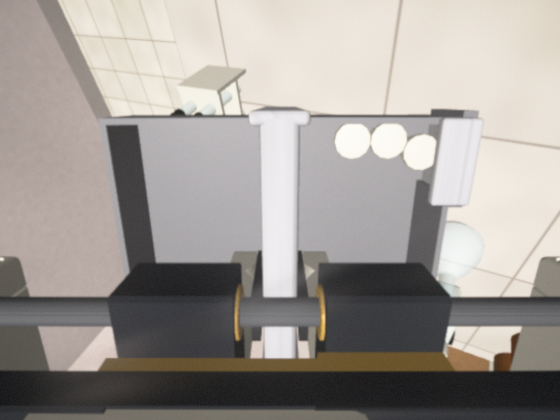

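All three stoppers are in a row along the −y wall at the gate end: wrist pixels (352,141), (389,141), (420,152). I'll lean more towards −x to bunch them tighter, then return to the diagonal.

```bash
python3 -m creep '[{"ax":0,"ay":2,"az":-2,"tx":0,"ty":0,"tz":0,"fingers":0},{"ax":0,"ay":5,"az":-5,"tx":0,"ty":0,"tz":0,"fingers":0},{"ax":0,"ay":8,"az":-8,"tx":0,"ty":0,"tz":0,"fingers":0},{"ax":0,"ay":11,"az":-10,"tx":0,"ty":0,"tz":0,"fingers":0},{"ax":0,"ay":13,"az":-11,"tx":0,"ty":0,"tz":0,"fingers":0}]'
python3 -m creep '[{"ax":0,"ay":0,"az":0,"tx":0,"ty":0,"tz":0,"fingers":0},{"ax":0,"ay":0,"az":0,"tx":0,"ty":0,"tz":0,"fingers":0},{"ax":0,"ay":0,"az":0,"tx":0,"ty":0,"tz":0,"fingers":0},{"ax":0,"ay":0,"az":0,"tx":0,"ty":0,"tz":0,"fingers":0},{"ax":0,"ay":0,"az":0,"tx":0,"ty":0,"tz":0,"fingers":0}]'
python3 - <<'E'
from h import *
w=cap('wrist','wrist7'); show()
Rp,op,S,W,L=tote_pose([w])
E
```

```text
time_s: 11.35
tcp_pos: [0.6046, 0.1814, 0.3371]
eef_rot: [-67.1, 51.1, 18.5]
contact_force: [1.1, -0.8, -5.7]
gripper_width: 0.0155
time_s: 11.85
tcp_pos: [0.606, 0.1805, 0.3376]
eef_rot: [-67.0, 51.2, 18.5]
contact_force: [0.6, 0.2, -6.3]
gripper_width: 0.0155
11.9 [0.606  0.1805 0.3375] w 0.0153 F [-0.59  0.94 -6.12] M [-1.12  3.59 -0.06]
[[ 0.5946 -0.804  -0.0042]
 [ 0.1993  0.1423  0.9696]
 [-0.779  -0.5773  0.2448]]
j [ 39.3  -8.2 -40.9  33.4 -23.8 -70.5]
n 53688 rms 0.0013 slip rotvec deg [-0.1  0.4  0.1] shift [-0.0003  0.0009 -0.0007]
slope: down along -x 34.9, -y 14.1 deg, tilt 38.5
corners z [np.float64(0.181), np.float64(0.217)]
```

View pics/wrist7.png

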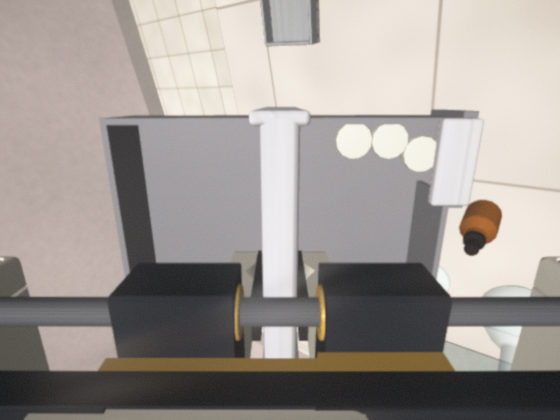

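```bash
python3 -m creep '[{"ax":0,"ay":-2,"az":2,"tx":0,"ty":0,"tz":0,"fingers":0},{"ax":0,"ay":-5,"az":5,"tx":0,"ty":0,"tz":0,"fingers":0},{"ax":0,"ay":-8,"az":7,"tx":0,"ty":0,"tz":0,"fingers":0},{"ax":0,"ay":-11,"az":9,"tx":0,"ty":0,"tz":0,"fingers":0},{"ax":0,"ay":-13,"az":9,"tx":0,"ty":0,"tz":0,"fingers":0}]'
python3 -m creep '[{"ax":0,"ay":0,"az":0,"tx":0,"ty":0,"tz":0,"fingers":0},{"ax":0,"ay":0,"az":0,"tx":0,"ty":0,"tz":0,"fingers":0},{"ax":0,"ay":0,"az":0,"tx":0,"ty":0,"tz":0,"fingers":0},{"ax":0,"ay":0,"az":0,"tx":0,"ty":0,"tz":0,"fingers":0},{"ax":0,"ay":0,"az":0,"tx":0,"ty":0,"tz":0,"fingers":0}]'
python3 - <<'E'
from h import *
w=cap('wrist','wrist8'); cap('side','side8'); show()
Rp,op,S,W,L=tote_pose([w])
L=L.reshape(-1,3)
# white blobs -> tote coords of top faces
img=w['pixels']; Wf=cloud(w); Lf=(Wf-op)@Rp
m=((img.min(2)>170)&(Lf[...,2]>.012)&(Lf[...,2]<.035)&(abs(Lf[...,0])<.11)&(abs(Lf[...,1])<.075)).astype(np.uint8)
n,lab,st,ce=cv2.connectedComponentsWithStats(cv2.erode(m,np.ones((5,5))))
for i in range(1,n):
    if st[i,4]>60:
        p=np.nanmedian(Lf[lab==i],0); q=p-[0,0,.011]; print(ce[i].round(),st[i,4],p.round(4),'dist to corner',np.linalg.norm(q-[-.106,-.071,.004]).round(4))
t=Lf[(abs(Lf[...,0]+.106)<.008)&(abs(Lf[...,1]+.0485)<.02)&(Lf[...,2]>.045)]; print('tab z',np.median(t[:,2]))
E
```

```text
time_s: 12.4
tcp_pos: [0.6071, 0.1817, 0.339]
eef_rot: [-46.9, 51.5, 44.3]
contact_force: [0.2, -0.6, -5.5]
gripper_width: 0.0156
time_s: 12.9
tcp_pos: [0.6052, 0.181, 0.3372]
eef_rot: [-47.1, 51.7, 44.0]
contact_force: [0.1, 0.1, -6.0]
gripper_width: 0.0152
13.0 [0.6054 0.1809 0.3373] w 0.016 F [ 0.21  0.52 -5.56] M [-2.53  2.71  0.06]
[[ 0.4459 -0.8864 -0.1242]
 [ 0.4309  0.091   0.8978]
 [-0.7845 -0.4538  0.4226]]
j [ 27.3  -3.8 -18.  -16.2 -39.9 -17.1]
n 53840 rms 0.0013 slip rotvec deg [-0.2  0.3  0. ] shift [-0.0005  0.0007 -0.0005]
slope: down along -x 26.7, -y 24.8 deg, tilt 37.9
corners z [np.float64(0.18), np.float64(0.243)]
[384. 144.] 1940 [-0.0725 -0.0574  0.026 ] dist to corner 0.0378
tab z 0.06006053319993174
```

View pics/wrist8.png

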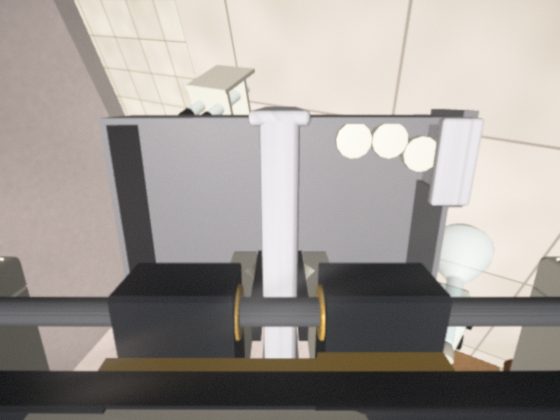

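View pics/side8.png

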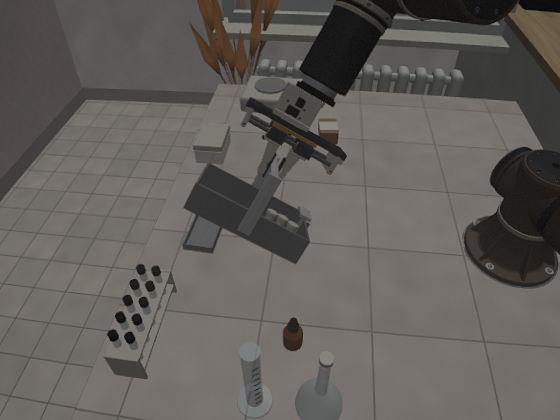

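Run:
```python
from h import *
show(); c=cap('side','side9')
a=pickle.load(open('pics/side0.pkl','rb'))['pixels'].astype(int); d=abs(a-c['pixels']).max(2)
# bystanders: dropper, cylinder, flask, beaker side pixels, marker, carton
for n,(u0,u1,v0,v1) in dict(dropper=(280,306,315,350),cyl=(235,275,345,415),flask=(295,345,350,418),marker=(260,302,125,142),rack=(105,180,260,375)).items(): print(n,np.percentile(d[v0:v1,u0:u1],[50,99]))
order.close_job()
```

```text
13.0 [0.6054 0.1809 0.3373] w 0.016 F [ 0.21  0.52 -5.56] M [-2.53  2.71  0.06]
[[ 0.4459 -0.8864 -0.1242]
 [ 0.4309  0.091   0.8978]
 [-0.7845 -0.4538  0.4226]]
j [ 27.3  -3.8 -18.  -16.2 -39.9 -17.1]
dropper [5. 9.]
cyl [6. 9.]
flask [6. 9.]
marker [67.   93.87]
rack [6. 9.]
the job is handed in; nothing more can be done
```

I pushed the gate shut while the tote stood on the bench, then lifted the tote by its handle at 60 N grip. I tipped it about 38° with the gate corner lowest and handed it in still held, 13.0 s into the 43 s allowed.

**Final checks**
- **Gate:** pressed down until it stopped dead, at about 18 N of push. The tab top read 60 mm above the tote's underside afterwards, which is its shut height.
- **Tilt:** the slope was 26.7° towards −x and 24.8° towards −y. Grip slip was under 0.5° and the tote's lowest point was about 0.18 m above the bench.
- **Stoppers:** all three are in contact against the −y wall at the gate end and did not move in the last wrist picture. They lie in a row rather than a cluster, so the farthest is about 60 mm from the corner (estimated from the pictures). I leaned the tote more towards −x to bunch them, but that did not change the row.
- **Other things on the bench:** the dropper, cylinder, flask and rack were unchanged in the side view compared with the start. The marker region differed, most likely because the gripper hides it in that view, so the marker could not be checked there. The beaker, carton and flat tray were not compared at the end; the arm did not go near the carton or the tray.

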